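# Change over the guarded supply selector on the practice bench

### The arm

A 7-joint arm with a two-finger parallel gripper is mounted at the origin on the work surface. World frame = base frame: x ahead of the robot, y to its left, z up, the work surface at z = 0. Lengths are in m, angles in rad, forces in N, time in s.
With the tool pointing down it reaches from about 0.4 to 0.85 m from the base axis. Payload 4.5 kg.
Tool frame: the origin (TCP) lies at the very end of the fingers, on their centre line; the grasp point (between the pads) lies 19 mm behind it; z points along the fingers, y is the direction in which the jaws open and shut (so a half turn about z gives the same grasp; the last joint's range is limited). The gripper opens to 88 mm and grips with 3 to 60 N. Pads are 18 mm wide; open, the fingers measure 123 mm over their backs; the gripper's body (75 mm by 187 mm) begins 45 mm behind the grasp point.
Start: joints at [0.034, 0.689, -0.195, 1.565, 0.157, 0.902, -0.215], TCP at [0.625, 0, 0.239] pointing down, gripper open.
Joint ranges: [-3.01, 3.01], [-0.46, 2.08], [-1.47, 1.51], [0.13, 2.56], [-1, 4.14], [0.04, 2.09], [-2.66, 2.66]. Speed limits (rad/s): [2.57, 2.57, 3.14, 3.14, 3.14, 3.14, 3.14].

### API

Orientations are given as a unit quaternion [x, y, z, w].
In Python, from plant import telemetry, imaging, r gives the robot as it stands.
- The arm moves only by the shell command python3 -m creep 'ROWS' [FORCE]. ROWS is JSON, a list of rows, each a list of 5 numbers: the closure in counts, from 0 (fully open) to 255 (shut), then the shift along the tool's x, y, z in m, then the turn about the tool's z in degrees. In form: [[fingers, x, y, z, yaw], ...]. A call has 1 to 10 rows; each row is the pose to reach, as a shift and turn from the pose commanded when the call began, along the tool's axes at that moment; what a row does not reach only later rows make up. A row lasts 1/8 s, in which the tool goes at most 62.5 mm and 10.7 degrees, less where a joint would pass 70% of its speed; a pose out of reach is approached as far as the arm can. A call with a gripper value outside its range is refused whole. The fingers move at their own pace and stop on an object; FORCE is the grip in N (left out, the last holds). Time passes only in rows, so rows that repeat a pose let the fingers close. It gives the time, the measured TCP pose, the force and the opening at its end, in the units of the state.
- telemetry.get_state(): the state, without advancing time (a new reading comes with each control period).
- imaging.snapshot(name): name is "scene" or "side" or "wrist"; returns a dict with "image" (480x640x3 uint8, blue, green, red), "camera_matrix" (3x3 intrinsics, pixels), "distortion" ([k1, k2, p1, p2, k3] as OpenCV has them; the pictures are not rectified), "R" (3x3) and "t" (3): a world point X has camera coordinates R X + t; the wrist camera has in their place "hand_eye" (4x4, takes a point from camera to tool coordinates, whose origin is the TCP and whose axes are the flange's). Camera axes: x right, y down, z forward; pixel columns grow to the right and rows downward; lengths in m; the calibration is good to about 2 mm. A picture is of the moment at which its call begins: read the wrist's pose just before it. There is no depth.
- r.finish_job(): hands the job in, once; it reports no verdict.
Trained networks look in a picture, given as the dict that the camera call returned (one of the last four; its "shot" number tells which), for a name from the list of things; names that differ only in an ending like _2 or _b are one class to them, and where a whole thing is asked for, a point or a joint stands for the part that bears it (a point fixed in the world has none). Each returns a list of dicts, best first, with "score" (0 to 1); they miss things now and then, are a little off and sometimes report something else, mostly with a low value. They report only what shows in the picture. A call takes as long as a camera call.
- imaging.boxes_of(picture, target): "rect" ([left, top, right, bottom] in pixels, round what is visible of it).
- imaging.trace(picture, target): "pixels" (480x640 bool, what is visible of it) and "rect" ([left, top, right, bottom] in pixels, round what is visible of it).
- imaging.place_of(picture, target): "location" ([row, column] in pixels: a listed point, or the origin of a listed thing).
The state is a dict: "clock": time; "q": joint angles; "qd": joint speeds; "joint_torque": joint torques, N m; "tool_pos": TCP position; "eef_rot": TCP orientation; "contact_force": force on the tool from outside, world axes, zero at the start; "moment": the same for the moment, N m; "opening": opening from 0.0 (shut) to 1.0 (fully open).
Only numpy, scipy, OpenCV 4.12 (cv2) and the standard library are available. Lean on these libraries where they do the work, as an engineer would, in place of code of your own. Each camera call takes 0.05 s, during which the arm holds its last target.

### The job

Change the supply selector over from mains to standby, breaking before making: lift its lever out of the long notch it stands in, bring it along the slot to the corner (OFF) notch, let it drop fully home there and let go of it for a moment. The guard walls leave room for fingers only in line with each leg of the slot, so take the lever again a quarter turn round, lift it and move it along the other leg into the notch at its far end, fully home, and let go. Leave the loose relay, terminal strip and screwdriver where they lie.

Things in the scene. Friction and masses are not known exactly. Their poses are not given: they have to be found in the camera images.
- selector: Supply selector, fixed to the bench: 250 mm square black box, aluminium gate plate on top, 60 mm above the bench, spanning -85 to +165 mm in x and y. Origin at bench level under the corner (OFF) notch, z up. A slot 19 mm wide forms an L in the plate: leg one from OFF along +y to the mains notch, leg two from OFF along +x to the standby notch. A contact block 95 mm high stands between the legs.
- off_notch (a point): Centre of the corner OFF notch at the height of the plate's top: a square recess 35 x 35 mm, 10 mm deep. A lever slid along leg one from the mains notch (towards the selector's -y) is stopped by the slot's end about 1.5 mm past this centre, where it can drop in.
- standby_notch (a point): Centre of the standby notch at the height of the plate's top: recess 35 x 35 mm, 10 mm deep, 80 mm from the OFF notch along the selector's +x. A lever slid along leg two is stopped by the slot's end about 1.5 mm past this centre, where it can drop in.
- mains_notch (a point): Centre of the mains notch at the height of the plate's top: recess 35 mm (selector x) by 47 mm (y), 10 mm deep, 86 mm from the OFF notch along the selector's +y. At the start the lever stands in it anywhere within 6 mm of the centre along y.
- guard_top (a point): Point at the top of the grey sheet guard walls (122 mm above the bench), 27 mm from OFF's centre in x and y. Walls 3 mm thick stand 27 mm either side of both legs' centre lines: two crossing channels 54 mm wide, open at their ends (walls from -75 to +155 mm in selector x and y). Nothing on the selector is higher. Fingers must stay inside the channels.
- lever_grip (a point): Centre of the lever's black square knob, 40 x 40 mm, 34 mm high, sides parallel to selector x and y; it never turns or tilts. Fully home: 87 mm above the bench (knob 70 to 104). Raise it 10 mm to clear a notch; stopped at 16. Spring and weight pull down 6 to 10 N; it slides with 1 to 4 N. Only 7 mm to the guards either side: fingers fit only before and behind it along the leg.
- relay: Loose relay, black and cream, 45 x 50 x 57 mm high, on the bench beside the selector; origin at the centre of its underside. To be left alone.
- terminal_strip: Loose black terminal strip, 30 x 110 x 18 mm high, on the bench beside the selector; origin at the centre of its underside. To be left alone.
- screwdriver: Loose screwdriver, 170 mm long along its x, lying on the bench beside the selector, not more than 40 mm high; origin near the middle of its length, on its underside. To be left alone.

How it is judged:
On the way:
1. the lever is fully home in the corner (OFF) notch and the fingers have let go of it (x of lever_grip in the frame of selector between -0.006 and 0.006 m and y of lever_grip in the frame of selector between -0.006 and 0.006 m and z of lever_grip in the frame of selector below 0.09 m and contact force between the fingers and selector below 0.3 N), for 0.3 s.
At the end, for the whole second after the job is handed in: The lever is fully home in the standby notch: knob centre within 6 mm of the notch centre and no more than 3 mm above its seated height, let go; the loose relay, terminal strip and screwdriver are within 20 mm of where they were (x of lever_grip in the frame of selector between 0.074 and 0.086 m and y of lever_grip in the frame of selector between -0.006 and 0.006 m and z of lever_grip in the frame of selector below 0.09 m); the robot touches nothing.
It fails at once if the loose relay, terminal strip or screwdriver is shifted by more than 20 mm (distance of any of relay, terminal_strip, screwdriver from where it was at the start of the episode above 0.02 m).
It also fails if it takes over 48 s, if anything falls off the work surface, if the arm or the gripper's body presses on something with over 40 N, if the wrist force passes 120 N, or if a joint passes its speed limit or range.

## Working session

There is one attempt and no reset: what is moved stays moved. The work goes in short steps, Python scripts to look and compute and a shell command to move; the robot and the scene stay as the last step left them, time stands still between calls to the robot, and variables do not carry over. Pictures are saved under pics/ and viewed, and the job is handed in when it is done.

```bash
ls; mkdir -p pics
python3 - <<'E'
from plant import telemetry, imaging, r
import cv2,numpy as np
s=telemetry.get_state(); print({k:np.round(v,3).tolist() for k,v in s.items()})
for n in ["scene","side","wrist"]:
    p=imaging.snapshot(n); cv2.imwrite(f"pics/{n}0.png",p["image"])
    print(n,p["camera_matrix"].tolist(),p["distortion"],p.get("R"),p.get("t"),p.get("hand_eye"))
    for t in ["off_notch","standby_notch","mains_notch","guard_top","lever_grip","selector"]:
        print(t,[(np.round(d["location"],1).tolist(),round(d["score"],2)) for d in imaging.place_of(p,t)][:3])
E
```

```text
pics
{'clock': 0.0, 'q': [0.034, 0.69, -0.195, 1.566, 0.157, 0.903, -0.215], 'qd': [-0.0, -0.001, -0.0, 0.001, -0.002, -0.001, -0.0], 'joint_torque': [0.0, -52.757, -1.267, -15.343, -0.053, 0.007, 0.0], 'tool_pos': [0.624, -0.0, 0.238], 'eef_rot': [0.707, 0.707, -0.001, -0.001], 'contact_force': [-0.168, 0.454, 0.723], 'moment': [0.018, -0.001, -0.009], 'opening': 1.0}
scene [[455.2842816513482, 0.0, 319.14115261077995], [0.0, 455.2842816513482, 230.39201659848], [0.0, 0.0, 1.0]] [-0.0780148  0.         0.         0.         0.       ] [[ 0.65824708  0.75272185  0.01098198]
 [ 0.5059297  -0.43153343 -0.74686949]
 [-0.55744589  0.49718077 -0.66487996]] [-0.47291899 -0.1538319   1.07048625] None
off_notch []
standby_notch [([325.4, 248.3], 0.73), ([301.2, 204.4], 0.42)]
mains_notch [([261.2, 237.1], 0.6), ([255.6, 237.8], 0.43)]
guard_top [([270.3, 226.7], 0.74), ([396.8, 163.5], 0.53)]
lever_grip [([256.2, 240.3], 0.77)]
selector [([326.7, 214.0], 0.71)]
side [[528.13720889201, 0.0, 311.19400821568615], [0.0, 528.13720889201, 245.71436943410475], [0.0, 0.0, 1.0]] [0.0354149 0.        
[... 452 characters left out ...]
r [([378.3, 295.9], 0.69)]
wrist [[399.9659846313007, 0.0, 321.33010909756484], [0.0, 399.9659846313007, 241.46244382216682], [0.0, 0.0, 1.0]] [-0.04016974  0.          0.          0.          0.        ] None None [[ 3.10706462e-04 -9.46497224e-01 -3.22711804e-01  8.28930838e-02]
 [ 9.99999222e-01 -9.57289099e-05  1.24356581e-03 -3.93431004e-05]
 [-1.20792444e-03 -3.22711939e-01  9.46496458e-01 -1.46115995e-01]
 [ 0.00000000e+00  0.00000000e+00  0.00000000e+00  1.00000000e+00]]
off_notch [([295.2, 229.1], 0.9)]
standby_notch [([259.7, 313.3], 0.61)]
mains_notch []
guard_top [([285.1, 227.3], 0.55), ([362.8, 310.9], 0.19)]
lever_grip [([219.8, 173.1], 0.76)]
selector [([269.4, 240.9], 0.77)]
```

View pics/scene0.png

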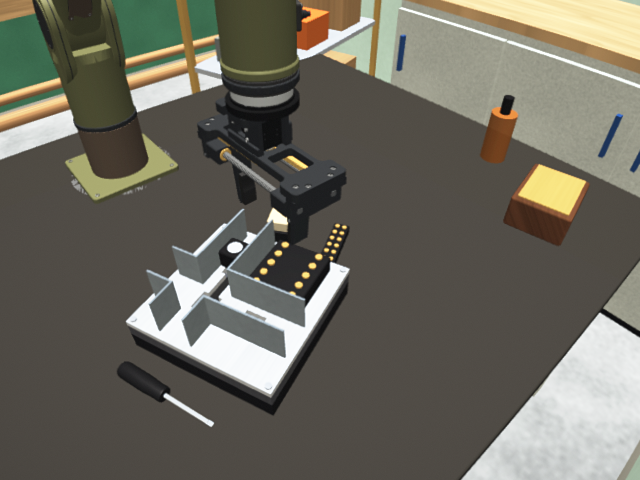

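View pics/side0.png

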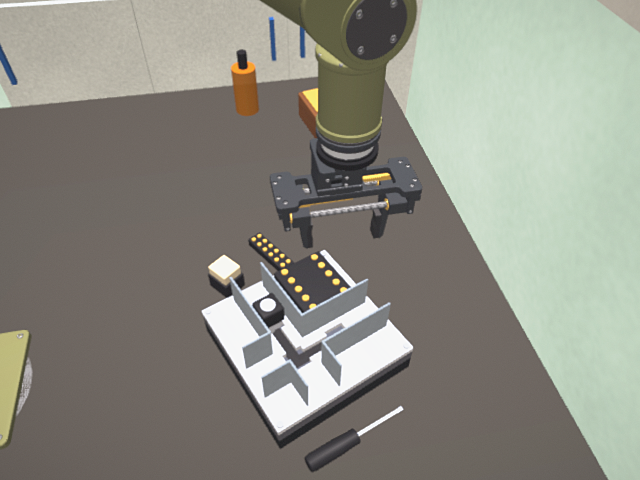

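View pics/wrist0.png

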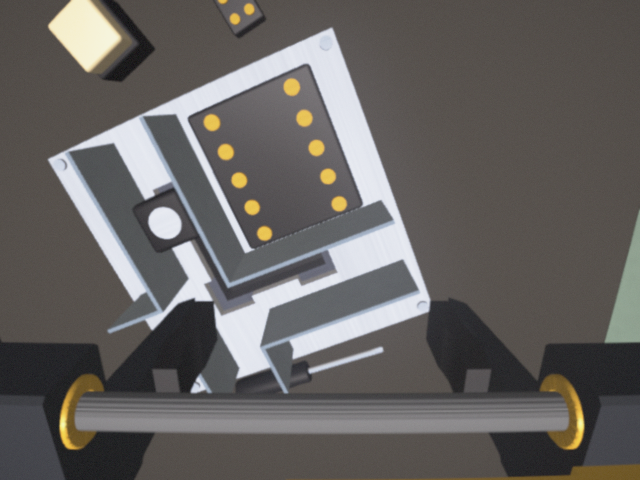

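The wrist view shows the L-slot: lever knob at about (165,222), OFF at (229,295) and standby at (317,268). The relay and strip are up and to the left, past the mains end. The screwdriver lies below the plate, on its -y side. Next I fit the selector pose from plate corners and notch points over all three views.

```bash
cat > h.py <<'E'
import numpy as np,cv2
from scipy.spatial.transform import Rotation as Ro
from plant import telemetry, imaging
def cam(p,s):
    if p.get("hand_eye") is not None:
        T=np.eye(4);T[:3,:3]=Ro.from_quat(s["eef_rot"]).as_matrix();T[:3,3]=s["tool_pos"]
        M=np.linalg.inv(T@np.array(p["hand_eye"])); return M[:3,:3],M[:3,3]
    return np.array(p["R"]),np.array(p["t"])
def proj(X,p,s):
    R,t=cam(p,s)
    return cv2.projectPoints(np.atleast_2d(X).astype(float),cv2.Rodrigues(R)[0],t,np.array(p["camera_matrix"]),np.array(p["distortion"]))[0][:,0]
def sel(pose,P):
    x,y,a=pose;P=np.atleast_2d(P).astype(float);c,d=np.cos(a),np.sin(a)
    return np.c_[x+c*P[:,0]-d*P[:,1],y+d*P[:,0]+c*P[:,1],P[:,2]]
E
python3 - <<'E'
from h import *
from scipy.optimize import least_squares
C={'a':(-.085,-.085,.06),'b':(.165,-.085,.06),'c':(.165,.165,.06),'d':(-.085,.165,.06),'off':(0,0,.06),'st':(.08,0,.06),'g':(.027,.027,.122)}
obs={"wrist":{'c':(331,28),'d':(50,158),'b':(430,303),'off':(229,295),'st':(316,266)},
"scene":{'a':(130,322),'b':(270,388),'c':(349,268),'st':(248,325),'g':(226.7,270)},
"side":{'a':(280,428),'b':(411,348),'d':(203,314),'off':(298,360),'st':(338,334),'g':(298.6,315.2)}}
ps={}
for n in obs:
    s=telemetry.get_state();ps[n]=(imaging.snapshot(n),s)
def res(v):
    return np.concatenate([(proj(sel(v,[C[k] for k in o]),*ps[n])-np.array(list(o.values()))).ravel() for n,o in obs.items()])
best=min((least_squares(res,[.6,0,a],loss='soft_l1',f_scale=3) for a in np.arange(-3,3,1)),key=lambda r:r.cost)
v=best.x;print(v,np.degrees(v[2]));r_=res(v).reshape(-1,2).round(1);i=0
for n,o in obs.items():
    for k in o: print(n,k,r_[i]);i+=1
np.save("pose.npy",v)
# lever top z=.104 centre (white disc)
L={"wrist":(165,222),"scene":(235,247),"side":(267.5,304.5)}
f=lambda u:np.concatenate([(proj(sel(v,[[u[0],u[1],.106]]),*ps[n])[0]-np.array(L[n])) for n in L])
q=least_squares(f,[0,.08],loss='soft_l1',f_scale=3);print("lever in sel",q.x,f(q.x).round(1))
for n,(p,s) in ps.items():
    im=p["image"].copy()
    for pts in ([C[k] for k in 'abcd'],[(x,y,.122) for x,y in((.027,.155),(.027,.027),(.155,.027))],[(-.027,.155,.122),(-.027,.027,.122),(-.075,.027,.122)],[(-.02,q.x[1]-.02,.104),(.02,q.x[1]-.02,.104),(.02,q.x[1]+.02,.104),(-.02,q.x[1]+.02,.104)],[(0,.086,.06),(0,0,.06),(.08,0,.06)]):
        cv2.polylines(im,[proj(sel(v,pts),p,s).astype(int)],False,(0,0,255),1)
    cv2.imwrite(f"pics/{n}_fit.png",im)
    print(n,"relay/strip/screw",[[np.round(d["location"],0).tolist() for d in imaging.place_of(p,t)[:1]] for t in("relay","terminal_strip","screwdriver")])
W=sel(v,[[0,q.x[1],.087],[0,0,.087],[.08,0,.087]]);print(W)
E
```

```text
[ 0.54338294 -0.07721567  0.39132014] 22.420992674887223
wrist c [ 0.7 -1.1]
wrist d [-2.   1.6]
wrist b [3.8 5.7]
wrist off [ 1.2 -1.6]
wrist st [-4.  -4.1]
scene a [-5.1 -0.7]
scene b [0.3 5.8]
scene c [-0.3  0.1]
scene st [ 2.1 -3.2]
scene g [-1.3 -1.3]
side a [-1.4  4.9]
side b [ 2.8 -0.8]
side d [-1.7 -2.9]
side off [-0.9 -1.4]
side st [0.8 0.4]
side g [3.  0.6]
lever in sel [0.00090258 0.08589866] [ 0.1  0.4 -0.3 -1.   0.4 -0.9]
wrist relay/strip/screw [[[42.0, 116.0]], [], [[365.0, 312.0]]]
scene relay/strip/screw [[[236.0, 280.0]], [[247.0, 332.0]], [[399.0, 167.0]]]
side relay/strip/screw [[[283.0, 228.0]], [[256.0, 268.0]], [[438.0, 356.0]]]
[[ 0.51062041  0.00218959  0.087     ]
 [ 0.54338294 -0.07721567  0.087     ]
 [ 0.61733545 -0.04670295  0.087     ]]
```

View pics/wrist_fit.png

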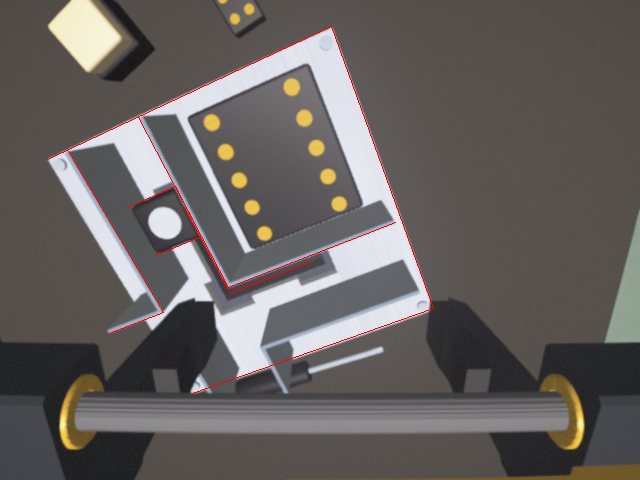

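View pics/side_fit.png

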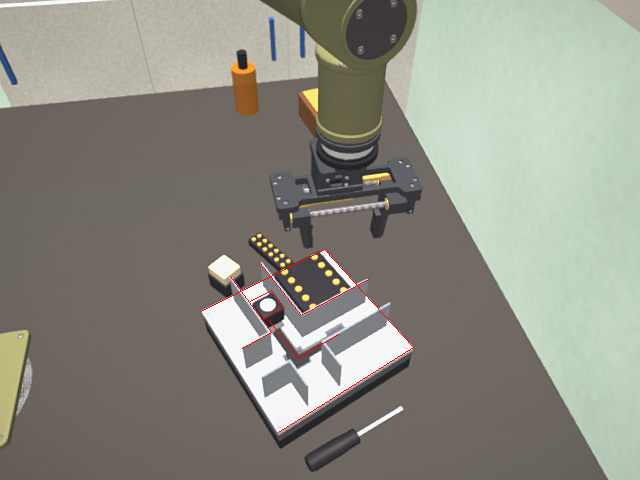

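The fit overlays well: plate edges, guard tops and knob outline are within about 2-3 mm. Selector yaw is 22.4°, and the knob is at about (0.511, 0.002). Leg one needs the tool turned by +67.6°.

```bash
python3 -m creep '[[0,0.001,-0.02,0,10],[0,0.001,-0.04,0,20],[0,0.002,-0.06,0,30],[0,0.002,-0.08,0,40],[0,0.002,-0.1,0,50],[0,0.002,-0.114,0,60],[0,0.002,-0.114,0,67.6],[0,0.002,-0.114,0,67.6],[0,0.002,-0.114,0,67.6]]' 40
python3 - <<'E'
from h import *
s=telemetry.get_state();p=imaging.snapshot("wrist");v=np.load("pose.npy")
R=Ro.from_quat(s["eef_rot"]).as_matrix();print(s["tool_pos"],"tool y dir deg",np.degrees(np.arctan2(R[1,1],R[0,1])),"tool z",R[:,2])
im=p["image"].copy()
for pts in ([(-.085,-.085,.06),(.165,-.085,.06),(.165,.165,.06),(-.085,.165,.06)],[(.027,.155,.122),(.027,.027,.122),(.155,.027,.122)],[(-.027,.155,.122),(-.027,.027,.122),(-.075,.027,.122)],[(-.02,.066,.104),(.02,.066,.104),(.02,.106,.104),(-.02,.106,.104),(-.02,.066,.104)]):
    cv2.polylines(im,[proj(sel(v,pts),p,s).astype(int)],False,(0,0,255),1)
cv2.imwrite("pics/w1.png",im)
t=sel(v,[[.0005,.086,0]])[0]; d=R.T@(t-np.array(s["tool_pos"]));print("tool delta to lever",d)
E
```

```text
clock: 2.78
tool_pos: [0.5113, 0.0021, 0.2388]
eef_rot: [0.981, 0.195, 0.0, -0.0]
contact_force: [0.2, 0.4, -0.5]
opening: 0.999
[0.51126171 0.00213346 0.23877045] tool y dir deg -67.45743245973875 tool z [ 3.85361044e-04  8.68571107e-05 -9.99999922e-01]
tool delta to lever [-1.63501742e-04 -4.14096975e-04  2.38770376e-01]
```

View pics/w1.png

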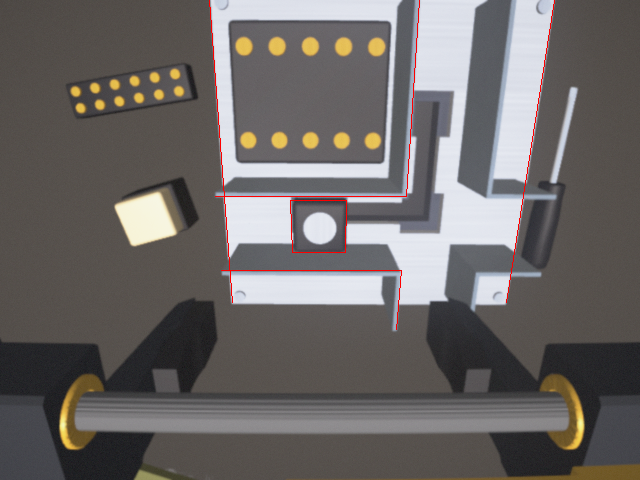

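The projected knob and walls match the picture to about 1 mm. Descending and gripping.

```bash
python3 -m creep '[[0,0,0,0.035,0],[0,0,0,0.075,0],[0,0,0,0.115,0],[0,0,0,0.145,0],[0,0,0,0.16,0],[0,0,0,0.168,0],[0,0,0,0.168,0]]' 40
python3 -m creep '[[255,0,0,0,0],[255,0,0,0,0],[255,0,0,0,0],[255,0,0,0,0],[255,0,0,0,0],[255,0,0,0,0]]' 40
```

```text
clock: 3.7
tool_pos: [0.5113, 0.002, 0.071]
eef_rot: [0.981, 0.194, 0.0, -0.0]
contact_force: [1.1, -0.1, 0.2]
opening: 0.996
clock: 4.45
tool_pos: [0.511, 0.0021, 0.0708]
eef_rot: [0.981, 0.194, 0.0, -0.0]
contact_force: [-0.6, 1.1, 0.4]
opening: 0.448
```

```bash
python3 -m creep '[[255,0,0,-0.004,0],[255,0,0,-0.008,0],[255,0,0,-0.013,0],[255,0,0,-0.013,0],[255,0,0,-0.013,0]]' 40
python3 - <<'E'
from h import *
v=np.load("pose.npy");s=telemetry.get_state();R=Ro.from_quat(s["eef_rot"]).as_matrix()
for n in("OFF",): print("to OFF",R.T@(sel(v,[[0,0,.084]])[0]-s["tool_pos"]))
for n in ("side","wrist"): cv2.imwrite(f"pics/{n}2.png",imaging.snapshot(n)["image"])
E
```

```text
clock: 5.08
tool_pos: [0.5109, 0.0021, 0.0837]
eef_rot: [0.981, 0.194, -0.0, -0.0]
contact_force: [0.3, 0.1, -7.9]
opening: 0.452
to OFF [-0.00014679  0.08567912 -0.00031876]
```

View pics/wrist2.png

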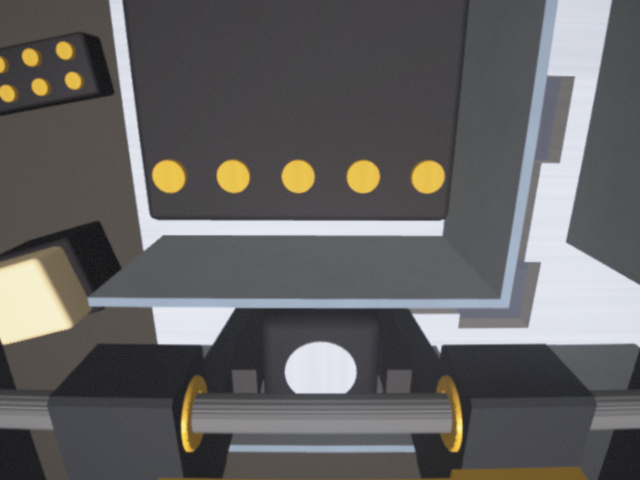

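The knob is centred between the pads (disc at about (320,370)), and an 8 N downward load shows it is lifted. I slide it +86 mm along tool y.

```bash
python3 -m creep '[[255,0,0.012,0,0],[255,0,0.026,0,0],[255,0,0.04,0,0],[255,0,0.054,0,0],[255,0,0.066,0,0],[255,0,0.076,0,0],[255,0,0.082,0,0],[255,0,0.086,0,0],[255,0,0.086,0,0],[255,0,0.086,0,0]]' 40
```

```text
clock: 6.42
tool_pos: [0.5435, -0.0773, 0.0837]
eef_rot: [0.981, 0.194, -0.0, -0.0]
contact_force: [-1.2, 1.1, -7.7]
opening: 0.448
```

```bash
python3 -m creep '[[255,0,0,0.004,0],[255,0,0,0.008,0],[255,0,0,0.012,0],[255,0,0,0.014,0],[255,0,0,0.014,0],[255,0,0,0.014,0]]' 40
```

```text
clock: 7.18
tool_pos: [0.5439, -0.077, 0.0707]
eef_rot: [0.981, 0.194, 0.0, -0.0]
contact_force: [-2.9, 2.8, 6.0]
opening: 0.452
```

The height is back to the seated value and the force has gone upward, so it is bottomed out. Releasing and letting it stand.

```bash
python3 -m creep '[[0,0,0,-0.001,0],[0,0,0,-0.001,0],[0,0,0,-0.001,0],[0,0,0,-0.001,0],[0,0,0,-0.001,0],[0,0,0,-0.001,0],[0,0,0,-0.001,0],[0,0,0,-0.001,0]]' 40
python3 -m creep '[[0,0,0,-0.015,0],[0,0,0,-0.045,0],[0,0,0,-0.085,0],[0,0,0,-0.125,0],[0,0,0,-0.165,0],[0,0,0,-0.165,0],[0,0,0,-0.165,0]]' 40
python3 - <<'E'
from h import *
from scipy.optimize import least_squares
v=np.load("pose.npy")
ps=[]
for n in("wrist","side"):
    s=telemetry.get_state();p=imaging.snapshot(n);ps.append((p,s));im=p["image"].copy()
    for z,c in((.104,(0,0,255)),(.114,(0,255,0))):
        cv2.polylines(im,[proj(sel(v,[(-.02,-.02,z),(.02,-.02,z),(.02,.02,z),(-.02,.02,z)]),p,s).astype(int)],True,c,1)
    cv2.imwrite(f"pics/{n}3.png",im)
    print(n,[(np.round(d["location"],1),d["score"]) for d in imaging.place_of(p,"lever_grip")[:2]],proj(sel(v,[[0,0,.087],[0,0,.106]]),p,s))
R=Ro.from_quat(s["eef_rot"]).as_matrix();print("delta OFF",R.T@(sel(v,[[0,0,.071]])[0]-s["tool_pos"]),s["tool_pos"])
E
```

```text
clock: 8.18
tool_pos: [0.5438, -0.0775, 0.0707]
eef_rot: [0.981, 0.194, 0.0, -0.0]
contact_force: [0.9, -0.1, 0.1]
opening: 0.998
clock: 9.05
tool_pos: [0.5433, -0.0774, 0.2359]
eef_rot: [0.981, 0.194, -0.0, -0.0]
contact_force: [0.2, 0.1, -0.3]
opening: 0.998
wrist [(array([222.4, 320.8]), 0.96)] [[319.36277793 220.85500034]
 [319.2390303  228.05636797]]
side [(array([347.7, 299.2]), 0.64)] [[296.71730465 349.44263321]
 [296.43441605 342.70861907]]
delta OFF [0.0008264  0.00022784 0.16385567] [ 0.54289244 -0.07735859  0.23485712]
```

View pics/wrist3.png

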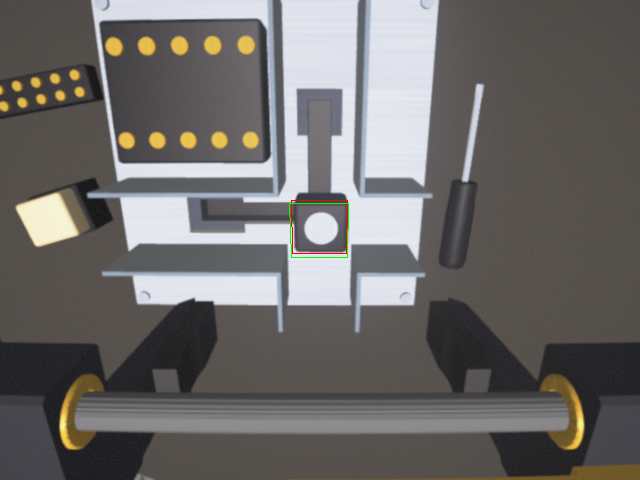

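View pics/side3.png

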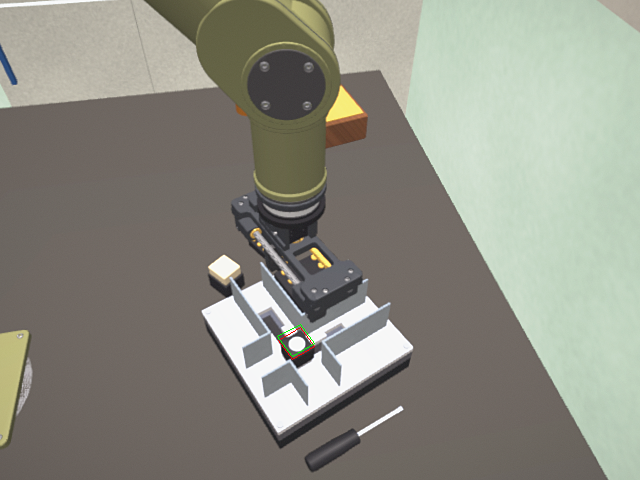

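The disc is at (321,228) against a predicted (319,228), so the lever is seated at OFF within about 1 mm and the fingers are clear. Now the quarter turn, above the guards.

```bash
python3 -m creep '[[0,0,0,0,-10],[0,0,0,0,-20],[0,0,0,0,-30],[0,0,0,0,-40],[0,0,0,0,-50],[0,0,0,0,-60],[0,0,0,0,-70],[0,0,0,0,-80],[0,0,0,0,-90],[0,0,0,0,-90]]' 40
python3 -m creep '[[0,0,0,0,0],[0,0,0,0,0]]' 40
python3 - <<'E'
from h import *
v=np.load("pose.npy")
s=telemetry.get_state();p=imaging.snapshot("wrist");im=p["image"].copy()
for pts in ([(-.02,-.02,.104),(.02,-.02,.104),(.02,.02,.104),(-.02,.02,.104),(-.02,-.02,.104)],[(.027,.155,.122),(.027,.027,.122),(.155,.027,.122)],[(.027,-.075,.122),(.027,-.027,.122),(.155,-.027,.122)]):
    cv2.polylines(im,[proj(sel(v,pts),p,s).astype(int)],False,(0,0,255),1)
cv2.imwrite("pics/wrist4.png",im)
R=Ro.from_quat(s["eef_rot"]).as_matrix();print("delta OFF",R.T@(sel(v,[[0,0,.071]])[0]-s["tool_pos"]),s["tool_pos"],np.degrees(np.arctan2(R[1,1],R[0,1])))
E
```

```text
clock: 10.5
tool_pos: [0.5434, -0.0777, 0.2349]
eef_rot: [0.557, 0.83, -0.0, -0.001]
contact_force: [0.1, 0.7, 0.6]
opening: 1.001
clock: 10.75
tool_pos: [0.5437, -0.0775, 0.2356]
eef_rot: [0.557, 0.831, -0.0, -0.0]
contact_force: [0.2, -0.3, 0.1]
opening: 1.002
delta OFF [ 0.00035929 -0.0001846   0.16460873] [ 0.54372819 -0.0774518   0.23560869] 22.31548162518811
```

View pics/wrist4.png

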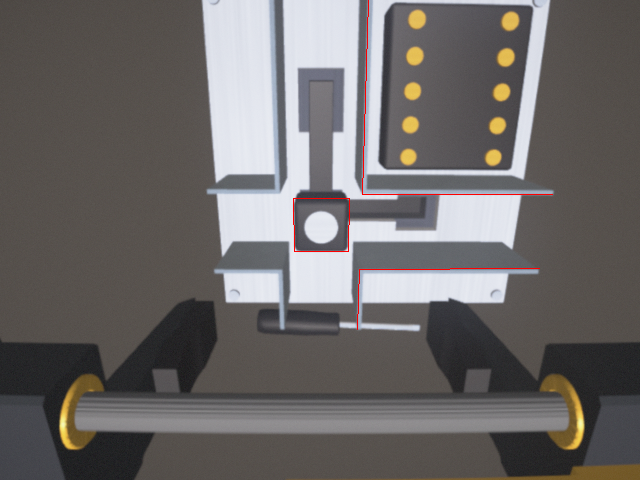

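The knob and guards line up with the projection (disc at (321,228)), so I descend, grip and lift.

```bash
python3 -m creep '[[0,0,0,0.035,0],[0,0,0,0.075,0],[0,0,0,0.115,0],[0,0,0,0.145,0],[0,0,0,0.16,0],[0,0,0,0.164,0],[0,0,0,0.164,0]]' 40
python3 -m creep '[[255,0,0,0,0],[255,0,0,0,0],[255,0,0,0,0],[255,0,0,0,0],[255,0,0,0,0],[255,0,0,0,0]]' 40
python3 -m creep '[[255,0,0,-0.004,0],[255,0,0,-0.008,0],[255,0,0,-0.013,0],[255,0,0,-0.013,0],[255,0,0,-0.013,0]]' 40
python3 - <<'E'
from h import *
v=np.load("pose.npy");s=telemetry.get_state();R=Ro.from_quat(s["eef_rot"]).as_matrix()
print("to standby",R.T@(sel(v,[[.08,0,.084]])[0]-s["tool_pos"]))
E
```

```text
clock: 11.68
tool_pos: [0.5444, -0.0775, 0.0724]
eef_rot: [0.556, 0.831, 0.0, 0.001]
contact_force: [0.2, -0.1, -0.6]
opening: 0.997
clock: 12.42
tool_pos: [0.5438, -0.0775, 0.0718]
eef_rot: [0.556, 0.831, -0.0, 0.0]
contact_force: [0.0, -0.7, 0.8]
opening: 0.449
clock: 13.05
tool_pos: [0.5436, -0.0775, 0.0847]
eef_rot: [0.556, 0.831, -0.0, -0.0]
contact_force: [0.9, -0.4, -8.4]
opening: 0.455
to standby [0.00040508 0.07994934 0.00063217]
```

```bash
python3 -m creep '[[255,0,0.012,0,0],[255,0,0.026,0,0],[255,0,0.04,0,0],[255,0,0.054,0,0],[255,0,0.066,0,0],[255,0,0.074,0,0],[255,0,0.078,0,0],[255,0,0.08,0,0],[255,0,0.08,0,0],[255,0,0.08,0,0]]' 40
python3 -m creep '[[255,0,0,0.004,0],[255,0,0,0.008,0],[255,0,0,0.012,0],[255,0,0,0.014,0],[255,0,0,0.014,0],[255,0,0,0.014,0]]' 40
```

```text
clock: 14.3
tool_pos: [0.6179, -0.047, 0.0848]
eef_rot: [0.556, 0.831, 0.0, 0.0]
contact_force: [0.3, -0.9, -8.7]
opening: 0.446
clock: 15.05
tool_pos: [0.6182, -0.0469, 0.0713]
eef_rot: [0.556, 0.831, 0.0, 0.0]
contact_force: [-0.3, -0.3, 0.0]
opening: 0.449
```

```bash
python3 -m creep '[[0,0,0,0,0],[0,0,0,0,0],[0,0,0,0,0],[0,0,0,0,0],[0,0,0,0,0],[0,0,0,0,0]]' 40
python3 -m creep '[[0,0,0,-0.015,0],[0,0,0,-0.045,0],[0,0,0,-0.085,0],[0,0,0,-0.125,0],[0,0,0,-0.165,0],[0,0,0,-0.165,0],[0,0,0,-0.165,0],[0,0,0,-0.165,0]]' 40
python3 - <<'E'
from h import *
v=np.load("pose.npy")
from scipy.optimize import least_squares
for n in("wrist","side"):
    s=telemetry.get_state();p=imaging.snapshot(n);im=p["image"].copy()
    for z,c in((.104,(0,0,255)),(.114,(0,255,0))):
        cv2.polylines(im,[proj(sel(v,[(.06,-.02,z),(.1,-.02,z),(.1,.02,z),(.06,.02,z)]),p,s).astype(int)],True,c,1)
    cv2.imwrite(f"pics/{n}5.png",im)
    print(n,[(np.round(d["location"],1),d["score"]) for d in imaging.place_of(p,"lever_grip")[:2]],proj(sel(v,[[.08,0,.087],[.08,0,.106]]),p,s))
E
```

```text
clock: 15.8
tool_pos: [0.6178, -0.047, 0.0707]
eef_rot: [0.556, 0.831, 0.0, 0.0]
contact_force: [-0.3, -0.2, 0.5]
opening: 1.005
clock: 16.8
tool_pos: [0.6168, -0.0471, 0.2346]
eef_rot: [0.556, 0.831, -0.001, -0.001]
contact_force: [0.2, 0.8, 1.2]
opening: 0.999
wrist [(array([225.7, 322.5]), 0.73)] [[322.89398805 219.93642607]
 [322.9618243  227.12648322]]
side [(array([324.6, 338.5]), 0.64), (array([438.9, 352.2]), 0.19)] [[339.42669384 324.95290304]
 [339.87801466 318.05444908]]
```

View pics/wrist5.png

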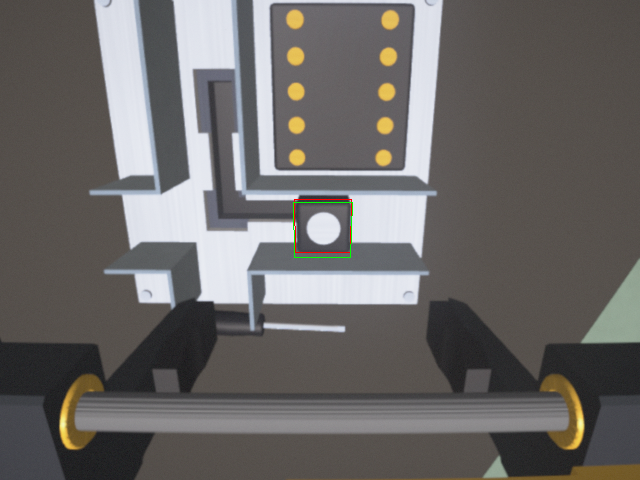

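View pics/side5.png

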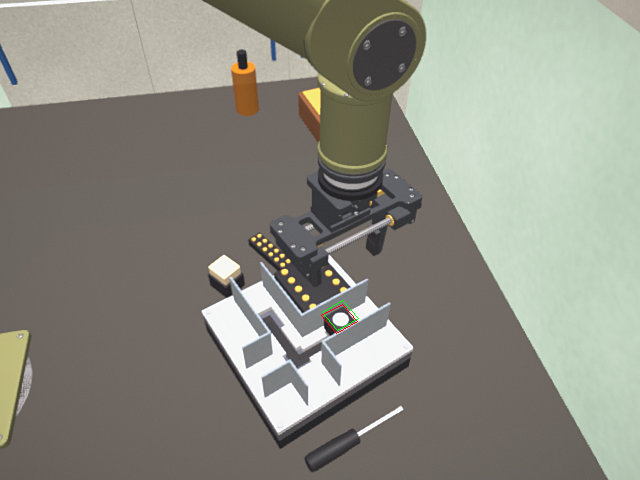

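The disc is at (323,228) in the wrist view and (340,319) in the side view. Both match the seated standby prediction within 1 px. The relay, strip and screwdriver sit at the same side-view pixels as at the start, so I hand in.

```bash
python3 -c "
from plant import r
print(r.finish_job())"
```

```text
the job is handed in; nothing more can be done
None
```

The selector is changed over from mains to standby, and I handed the job in at about 17 s of the 48 s allowed. The interface gives no verdict.

- **OFF stop:** I lifted the lever out of the mains notch, slid it along leg one, lowered it into OFF until it bottomed (6 N upward) and opened the fingers. They stayed clear of it for several seconds. The wrist view put it within about 1 mm of the notch centre. The side view disagreed by about 6 px (10 mm or less) when the network located the knob, but the drawn knob outline matched there.
- **Standby:** I took it again a quarter turn round, above the guards, then lifted it and slid it along leg two. It was lowered until the spring load vanished, then let go.
- **Last checks:** The white disc on the knob matches the seated standby position within about 1 px in both the wrist and side views. The gripper is open, about 16 cm above the grasp height and touching nothing. The relay, terminal strip and screwdriver look unmoved in the side view. That was checked by eye, not measured.

Some plate corners disagreed with the initial pose fit by up to 6 px. The projected outlines still matched the later close views to 1–2 mm.

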